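Load the battery stick into its spring holder and shut the cover

TASK

Take the freshly charged battery stick from its sloping charging stand and load it into the battery holder: press its flat end against the coil spring under the hood, roll the nub end down past the retaining lip and let it seat level under the lip, then shut the hinged cover over it. Do not drop the battery, and leave the jars, the tape roll and everything else where they stand.

Things in the scene. Friction and masses are not known exactly. Their poses are not given: they have to be found in the camera images.
- cell: battery stick: cylinder 32 mm in diameter, 110 mm long over all, 100 to 210 g; grey sleeve, steel ends, black band near the nub end. Origin on its axis at mid-length; x along the axis to the flat end (x = +55 mm). Other end: shoulder at x = -52 mm, then a 3 mm long, 11 mm wide nub to x = -55 mm. At the start it lies in the charging stand, sloping 32 degrees, flat end low
- cell_flat (a point): centre of the battery's flat end face
- charger: charging stand, fixed; black base 140 x 76 x 10 mm on a 20 mm plinth, with two grey V-saddles on a sloping bar. Origin at the centre under the base, 20 mm above the table, z up, x towards the low end, where the battery's flat end stands on a foot plate that reaches 12 mm above the battery's axis. The battery lifts out upward
- charger_rest (a point): where the battery's centre lies in the stand, 60 mm above the stand's origin. The saddles hold it from 22 to 40 and from -46 to -30 mm along its axis (+ = flat end) (52 mm wide, up to axis height); between them its sides are free for fingers, with only a 20 mm wide bar 30 mm below the axis
- holder: battery holder, fixed; black base 202 x 70 x 8 mm (x from -92 to 110 mm), on a 20 mm plinth; open along both long sides. Origin under the base, 20 mm above the table, below the seated battery's line; z up; x from the lip end to the spring end. Lip-end block x from -92 to -60 mm; hinge cheeks on it up to z = 85 mm. Spring-end block x from 78 to 110 mm
- seat (a point): where the centre of the seated battery lies: x = -5, y = 0, z = 42 mm in the holder; battery level, flat end towards +x (at x = 50), nub on the end wall at x = -60 mm. V-saddles (52 mm wide, up to axis height) carry it at x from -50 to -34 and from 24 to 44 mm; between them its sides are free for fingers, with the base top at z = 8 mm
- lip_edge (a point): middle of the lower inner edge of the retaining lip: x = -52, z = 60 mm in the holder. The lip juts 8 mm from the end wall, is 44 mm wide, and its top is at z = 67 mm
- hood_edge (a point): middle of the lower edge of the hood over the spring: x = 42, z = 76 mm in the holder. The hood runs to x = 110 mm, is 60 mm wide, its top at z = 81 mm; gussets under its sides from x = 52 mm, 46 mm apart. Hood and lip are only 94 mm apart, so the battery goes in tilted, flat end low and first under the hood; 25 to 30 degrees clears both
- spring_plate (a joint): travel of the spring's contact plate (m): 0 with no battery, grows as the plate is pressed towards +x of the holder, stop at 0.024. Plate 28 mm wide, z from 27 to 57 mm, front face at x = 46 mm + travel. Spring force 3 N at 0, 250 N/m. With the battery seated it reads 0.004; about 0.016 to 0.019 is needed while the nub end passes the lip.
- spring_face (a point): centre of the front face of the spring's contact plate; its friction can hold the battery's flat end a few mm up until that is pressed down into the saddle
- cover (a joint): angle of the hinged cover (rad): 0 shut (level, over the hood's edge), 1.7 to 1.92 at the start (past upright, leaning away from the spring), stop at 1.95. Grey flat cover 52 mm wide, 4 mm thick, 140 mm long from the hinge. Its hinge holds it where it is left within about 20 degrees of upright; pushed well past upright (below 1 rad) it falls shut by itself, damped
- cover_hinge (a point): middle of the cover's hinge axis, at x = -88, z = 82 mm in the holder; the axis runs along the holder's y
- cover_edge (a point): middle of the cover's free edge, 140 mm from the hinge (a 6 mm ridge runs along it on the outer side)
- jar_a: sample jar with screw top, 60 mm wide, 78 mm high, stands in front, nearest the robot; origin at its underside; leave alone
- jar_b: sample jar with screw top, 60 mm wide, 78 mm high, stands on the left; origin at its underside; leave alone
- tape: roll of packing tape lying flat, 111 mm wide, 48 mm high; origin at the centre of its underside; leave alone

How it is judged:
By the outcome, as a careful person would: the job done as asked, in the order asked, and still so for the second after the job is handed in, with the robot touching nothing.
It also fails if it takes over 72 s, if anything falls off the work surface, if the arm or the gripper's body presses on something with over 40 N, if the wrist force passes 120 N, or if a joint passes its speed limit or range.

ROBOT

A 6-joint arm with a two-finger parallel gripper is mounted at the origin on a cart in front of the work surface, level with it; the furniture and walls round the work are solid. World frame = base frame: x ahead of the robot, y to its left, z up, the work surface at z = 0. Lengths are in m, angles in rad, forces in N, time in s.
With the tool pointing down it reaches from about 0.325 to 0.775 m from the base axis. Payload 5.5 kg.
Tool frame: the origin (TCP) lies midway between the tips of the shut fingers; the grasp point (between the pads) lies 19 mm behind it; y points along the fingers, x is the direction in which the jaws open and shut, and the axes are right-handed (so a half turn about y gives the same grasp; the last joint's range is limited). The gripper opens to 88 mm and grips with 3 to 60 N. Pads are 20 mm wide; open, the fingers measure 115 mm over their backs; the gripper's body (75 mm by 178 mm) begins 61 mm behind the grasp point.
Start: joints at [1.121, 0.091, 1.231, -0, 1.82, -0.057], TCP at [0.23, 0.554, 0.223] pointing down, gripper open.
Joint ranges: [-2.87, 2.87], [-0.86, 2.18], [0.17, 2.46], [-1.51, 4.65], [0.06, 2.69], [-2.65, 2.65]. Speed limits (rad/s): [2.57, 2.57, 3.01, 3.14, 3.14, 3.14].

INTERFACE

Orientations are given as a unit quaternion [x, y, z, w].
In Python, from bench import robot gives the robot as it stands.
- The arm moves only by the tool move_arm, never from a script. Its argument "motion" is a list of rows, each an object with "translation": the shift along the tool's x, y, z in m, a list of three; "angular": the turn, a rotation vector about the tool's x, y, z in rad, a list of three; "jaw": the finger opening in m, from 0 to 0.0878. A call has 1 to 10 rows; each row shifts and turns the pose as measured when the row begins, along the tool's axes as they then stand; what a row does not reach is not made up. A row lasts 1/8 s, in which the tool goes at most 62.5 mm and 10.7 degrees, less where a joint would pass 70% of its speed; a pose out of reach is approached as far as the arm can. A call with a gripper value outside its range is refused whole. The fingers move at their own pace and stop on an object; "force" is the grip in N (left out, the last holds). Time passes only in rows, so rows that do not move let the fingers close. It gives the time, the measured TCP pose, the force and the opening at its end, in the units of the state.
- robot.sense(): the state, without advancing time (a new reading comes with each control period).
- robot.read_camera(name): name is "scene" or "top" or "wrist"; returns (picture, depth): 480x640x3 uint8, blue, green, red; 480x640 float32, m along the optical axis (not along the pixel's ray), 0 where there is no reading.
- robot.camera_model(name): a dict with "K" (3x3 intrinsics, pixels), "dist_coeffs" ([k1, k2, p1, p2, k3] as OpenCV has them; the pictures are not rectified), "R" (3x3) and "t" (3): a world point X has camera coordinates R X + t; the wrist camera has in their place "hand_eye" (4x4, takes a point from camera to tool coordinates, whose origin is the TCP and whose axes are the tool frame's). Camera axes: x right, y down, z forward; pixel columns grow to the right and rows downward; lengths in m; the calibration is good to about 2 mm. A picture is of the moment at which its call begins: read the wrist's pose just before it. camera_model takes no time and is no camera call.
- robot.finish_job(): hands the job in, once; it reports no verdict.
The state is a dict: "time_s": time; "joint_pos": joint angles; "joint_vel": joint speeds; "joint_torque": joint torques, N m; "ee_pos": TCP position; "tcp_rot": TCP orientation; "contact_force": force on the tool from outside, world axes, zero at the start; "torque": the same for the moment, N m; "grip_width": finger opening in m.
Only numpy, scipy, OpenCV 4.12 (cv2) and the standard library are available. Lean on these libraries where they do the work, as an engineer would, in place of code of your own. Each camera call takes 0.05 s, during which the arm holds its last target. There are 200 camera calls.

## Working session

There is one attempt and no reset: what is moved stays moved. The work goes in short steps, Python scripts to look and compute and a tool call to move; the robot and the scene stay as the last step left them, time stands still between calls to the robot, and variables do not carry over. Pictures are saved under pics/ and viewed, about 8 in all and at most 12, crops included, and the job is handed in when it is done.

Besides the shell and the picture viewer there is one more tool, called after "Request:" as a command line: name --argument value ..., lists and objects as JSON in quotes. move_arm: Moves the arm, as the interface text tells. Its arguments: {"type":"object","properties":{"motion":{"type":"array","items":{"type":"object","properties":{"translation":{"type":"array","items":{"type":"number"}},"angular":{"type":"array","items":{"type":"number"}},"jaw":{"type":"number"}}}},"force":{"type":"number"}},"required":["motion"]}

```bash
ls; mkdir -p pics
cat > h.py <<'E'
import numpy as np, cv2
from bench import robot
from scipy.spatial.transform import Rotation as R
def cam(n):
    s=robot.sense(); im,d=robot.read_camera(n); m=robot.camera_model(n)
    K=np.array(m["K"]);D=np.array(m["dist_coeffs"],float)
    if "hand_eye" in m:
        T=np.eye(4);T[:3,:3]=R.from_quat(s["tcp_rot"]).as_matrix();T[:3,3]=s["ee_pos"]
        T=T@np.array(m["hand_eye"])
    else:
        T=np.eye(4);T[:3,:3]=np.array(m["R"]).T;T[:3,3]=-T[:3,:3]@np.array(m["t"])
    return im,d,K,D,T
def save(p,c): np.savez(p,im=c[0],d=c[1],K=c[2],D=c[3],T=c[4])
def load(p):
    z=np.load(p);return z["im"],z["d"],z["K"],z["D"],z["T"]
def cloud(c):
    im,d,K,D,T=c
    v,u=np.mgrid[0:480,0:640]
    n=cv2.undistortPoints(np.stack([u,v],-1).reshape(-1,1,2).astype(float),K,D).reshape(480,640,2)
    P=np.concatenate([n*d[...,None],d[...,None]],-1)
    return P@T[:3,:3].T+T[:3,3]
def proj(c,X):
    T=np.linalg.inv(c[4]);r=cv2.Rodrigues(T[:3,:3])[0]
    return cv2.projectPoints(np.atleast_2d(X).astype(float),r,T[:3,3],c[2],c[3])[0].reshape(-1,2)
E
python3 - <<'E'
from h import *
s=robot.sense();print({k:np.round(v,4) for k,v in s.items()})
for n in("scene","top"):
    c=cam(n);save(n,c);cv2.imwrite(f"pics/{n}0.png",c[0]);print(n,c[4].round(3),c[2][0,0])
print(robot.camera_model("wrist"))
E
```

```text
pics
{'time_s': np.float64(0.0), 'joint_pos': array([ 1.1213,  0.0918,  1.2319, -0.    ,  1.8198, -0.0567]), 'joint_vel': array([-0.0001, -0.0006,  0.0011,  0.0009, -0.0018,  0.0012]), 'joint_torque': array([ 6.00000e-04, -4.46459e+01, -4.06442e+01,  7.00000e-02,
        2.93000e-02, -1.00000e-04]), 'ee_pos': array([0.2295, 0.554 , 0.2215]), 'tcp_rot': array([ 0.5883,  0.3922, -0.3934, -0.5876]), 'contact_force': array([-0.5291,  0.1415,  1.115 ]), 'torque': array([-0.0208,  0.0055, -0.0366]), 'grip_width': np.float64(0.0882)}
scene [[ 0.775 -0.444  0.45   0.176]
 [-0.632 -0.548  0.547 -0.44 ]
 [ 0.004 -0.708 -0.706  0.707]
 [ 0.     0.     0.     1.   ]] 436.27527299942005
top [[ 0.121 -0.972  0.201  0.392]
 [-0.993 -0.117  0.028  0.025]
 [-0.003 -0.203 -0.979  0.926]
 [ 0.     0.     0.     1.   ]] 440.4355255865634
{'K': array([[332.64343346,   0.        , 320.3802012 ],
       [  0.        , 332.64343346, 238.77705056],
       [  0.        ,   0.        ,   1.        ]]), 'dist_coeffs': array([-0.00022693,  0.        ,  0.        ,  0.        ,  0.        ]), 'hand_eye': array([[ 9.99999211e-01, -1.08500351e-03,  6.33011033e-04,
        -1.31152325e-04],
       [-9.21557756e-04, -2.91229767e-01,  9.56652692e-01,
        -1.62174207e-01],
       [-8.53619875e-04, -9.56652521e-01, -2.91230537e-01,
         7.93797239e-02],
       [ 0.00000000e+00,  0.00000000e+00,  0.00000000e+00,
         1.00000000e+00]])}
```

View pics/top0.png

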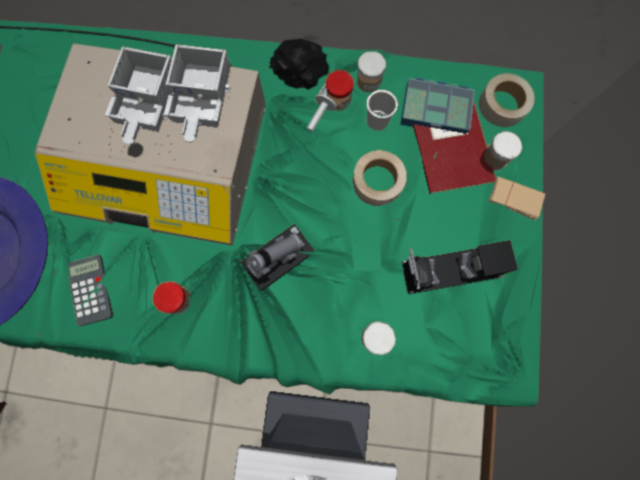

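View pics/scene0.png

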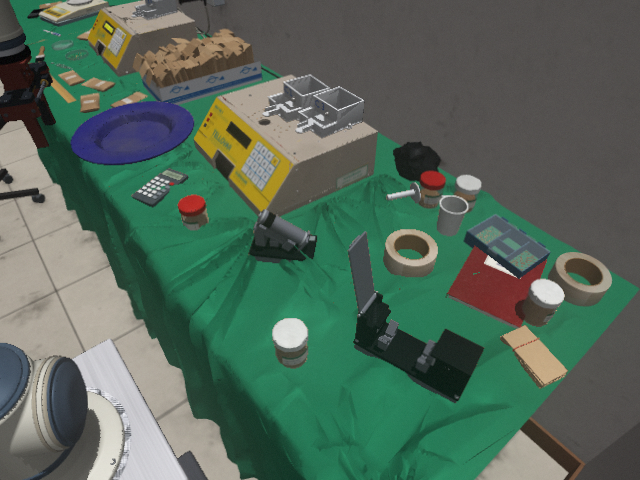

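The top view shows the charger at about (278,255) with the nub end at the lower left. The holder is at about (460,268), with its hood and spring end at the right and its cover at the left. White jar at (379,338), red jar at (170,297), tape at (380,178). Next I fit poses from the point clouds.

Run:
```python
from h import *
c=load("top.npz");s=load("scene.npz")
P=cloud(c);Q=cloud(s)
for n,(u,v) in dict(jarA=(379,338),jarB=(170,297),tape=(360,178),hood=(495,262)).items(): print(n,P[v,u].round(4))
def box(u0,u1,v0,v1,zlo,zhi,PP,name):
    p=PP[v0:v1,u0:u1].reshape(-1,3);p=p[(p[:,2]>zlo)&(p[:,2]<zhi)]
    r=cv2.minAreaRect((p[:,:2]*1000).astype(np.float32));print(name,len(p),np.round(r[0],1),np.round(r[1],1),round(r[2],2),np.median(p[:,2]).round(4));return p
box(395,525,235,300,.094,.108,P,"hood top")
box(395,525,235,300,.022,.034,P,"holder base top")
box(330,490,220,400,.094,.108,Q,"hood scene")
box(330,490,220,400,.022,.034,Q,"base scene")
box(240,320,222,292,.024,.036,P,"ch base")
box(240,330,205,270,.024,.036,Q,"ch base scene")
# big crops
a=cv2.resize(c[0][215:300,235:325],None,fx=6,fy=6,interpolation=cv2.INTER_CUBIC)
b=cv2.resize(s[0][200:275,240:325],None,fx=6,fy=6,interpolation=cv2.INTER_CUBIC)
h=max(a.shape[0],b.shape[0]);f=lambda x:cv2.copyMakeBorder(x,0,h-x.shape[0],0,0,0)
cv2.imwrite("pics/ch.png",cv2.resize(np.hstack([f(a),f(b)]),None,fx=.75,fy=.75))
```

```text
jarA [ 0.3956 -0.0877  0.0776]
jarB [0.4234 0.3203 0.077 ]
tape [ 0.7192 -0.0214  0.0464]
hood [ 0.5629 -0.2927  0.0998]
hood top 1169 [ 552.7 -232.4] [ 60.9 203.1] 16.96 0.1002
holder base top 1442 [ 548.9 -243.7] [103.1 234.1] 3.8 0.0272
hood scene 1686 [ 552.  -232.9] [ 63.5 201.3] 16.18 0.1009
base scene 2805 [ 678.4 -130.5] [421.9 248.7] 27.85 0.0276
ch base 1338 [533.8 127.5] [102.4 161.9] 33.31 0.0291
ch base scene 1344 [541.4 159.6] [217.8 170.1] 57.41 0.0296
```

```bash
cat > fit.py <<'E'
from h import *
from scipy.optimize import least_squares
def boxd(p,lo,hi):
    lo=np.array(lo);hi=np.array(hi);q=np.abs(p-(lo+hi)/2)-(hi-lo)/2
    return np.linalg.norm(np.maximum(q,0),axis=1)+np.minimum(q.max(1),0)
def cyl(p,c,a,r,L):
    t=(p-c)@a;d=np.linalg.norm(p-c-np.outer(t,a),axis=1)-r;e=np.abs(t)-L/2
    return np.hypot(np.maximum(d,0),np.maximum(e,0))+np.minimum(np.maximum(d,e),0)
HB=[([-92,-35,-20],[110,35,8]),([-92,-30,0],[-60,30,67]),([-60,-22,60],[-52,22,67]),([78,-30,0],[110,30,81]),([42,-30,76],[110,30,81])]
def holder(p): return np.min([boxd(p,*b) for b in HB],0)
A=np.array([np.cos(np.radians(32)),0,-np.sin(np.radians(32))])
def charger(p): return np.minimum(boxd(p,[-70,-38,-20],[70,38,10]),cyl(p,np.array([0,0,60.]),A,16,106))
def fit(P,x0,sd,crop):
    x=np.array(x0,float)
    for thr in(15,8,5):
        R2=R.from_euler("z",x[3]).as_matrix();p=(P*1000-x[:3])@R2
        m=np.all((p>crop[0])&(p<crop[1]),1);p=P[m]*1000
        f=lambda x:sd((p-x[:3])@R.from_euler("z",x[3]).as_matrix())
        p=p[np.abs(f(x))<thr]
        x=least_squares(f,x,loss="soft_l1",f_scale=1.,x_scale=[1,1,1,.01]).x
    return x,len(p),np.median(np.abs(f(x)))
E
python3 - <<'E'
from fit import *
C=[cloud(load(n+".npz")).reshape(-1,3) for n in("top","scene")]
for P in C+[np.vstack(C)]:
    x,n,e=fit(P,[550,-224,20,np.radians(-73.2)],holder,([-97,-40,-8],[115,40,87]))
    print("holder",x[:3].round(1),np.degrees(x[3]).round(2),n,e.round(2))
    best=min((fit(P,[533,127,20,np.radians(a)],charger,([-80,-45,-8],[80,45,110])) for a in(-57,)),key=lambda r:r[2])
    x,n,e=best;print("charger",x[:3].round(1),np.degrees(x[3]).round(2),n,e.round(2))
E
```

```text
holder [ 549.5 -224.2   19.3] -72.93 3229 0.86
charger [535.  130.8  19.2] -49.2 2517 1.2
holder [ 550.6 -224.5   19.8] -73.2 5438 0.73
charger [535.  131.5  20.2] -48.09 2061 1.0
holder [ 550.4 -224.1   19.6] -73.17 8647 0.77
charger [534.9 131.2  19.6] -48.62 4579 1.14
```

View pics/ch.png

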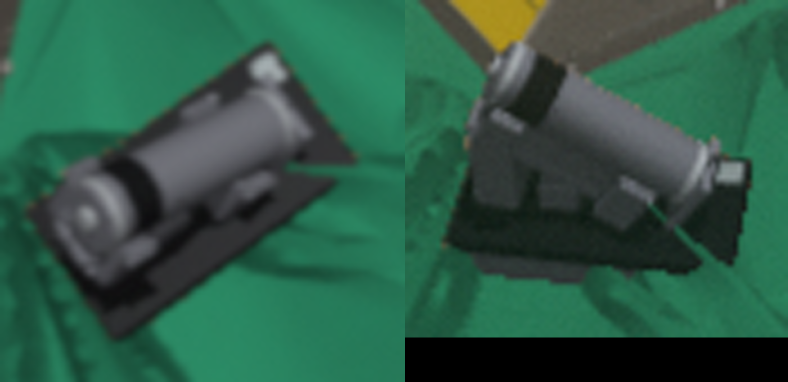

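```bash
cat > plan.py <<'E'
from h import *
CH=np.array([.5349,.1312,.0198]);CY=np.radians(-48.6)
HO=np.array([.5504,-.2243,.0198]);HY=np.radians(-73.17)
def rz(y): return R.from_euler("z",y).as_matrix()
def tool(yaw,th):  # tool perp to axis tilted th, tool z toward flat end
    a=rz(yaw)@[np.cos(th),0,-np.sin(th)];y=rz(yaw)@[-np.sin(th),0,-np.cos(th)]
    return np.column_stack([np.cross(y,a),y,a])
def hold(x,z,th,g=-.003): # TCP for cell flat-centre at (x,z) in holder
    M=tool(HY,np.radians(th));return HO+rz(HY)@[x,0,z]+M[:,2]*(g-.055)+M[:,1]*.019,M
def step(p,M,s=None):
    s=s or robot.sense();C=R.from_quat(s["tcp_rot"]).as_matrix()
    t=C.T@(p-s["ee_pos"]);w=R.from_matrix(C.T@M).as_rotvec()
    print("t",t.round(4),"w",w.round(4),"| deg",np.degrees(np.linalg.norm(w)).round(1),"now",np.round(s["ee_pos"],4),"f",np.round(s["contact_force"],1),"jaw",round(float(s["grip_width"]),4),"T",s["time_s"],"q",np.round(s["joint_pos"],2))
    return t,w
E
python3 - <<'E'
from plan import *
s=robot.sense();C=R.from_quat(s["tcp_rot"]).as_matrix();print(C.round(3))
M=tool(CY,np.radians(32));g=CH+[0,0,.06]-.003*M[:,2]
print("x dir",M[:,0]);p=g+.019*M[:,1];print("grasp tcp",p)
step(p-.1*M[:,1],M,s)
# obstacles near body footprint: tool-frame coords of cloud about grasp
for n in("top","scene"):
    P=cloud(load(n+".npz")).reshape(-1,3);q=(P-p)@M
    m=(np.abs(q[:,0])<.12)&(np.abs(q[:,2])<.1)&(q[:,1]<-.06)&(q[:,1]>-.25);print(n,m.sum(),q[m][:: max(1,m.sum()//8)].round(3) if m.any() else"")
E
```

```text
[[ 0.383 -0.001 -0.924]
 [ 0.924 -0.002  0.383]
 [-0.002 -1.     0.   ]]
x dir [-7.50111070e-01 -6.61311865e-01  2.77555756e-17]
grasp tcp [0.52655913 0.14066086 0.06527684]
t [-0.2914  0.072  -0.4802] w [-0.1747 -2.5943 -0.7444] | deg 155.0 now [0.2296 0.5541 0.2216] f [ 0.3 -0.  -0.2] jaw 0.0878 T 0.1 q [ 1.12  0.09  1.23 -0.    1.82 -0.06]
top 0 
scene 0
```

```bash
python3 - <<'E'
s=open("plan.py").read()
s=s.replace("np.column_stack([np.cross(y,a),y,a])","np.column_stack([-np.cross(y,a),y,-a])").replace("tool z toward flat end","tool z toward nub end")
s=s.replace("g=-.003","g=.005").replace("+M[:,2]*(g-.055)","-M[:,2]*(g-.055)")
s+='''
def grasp(back=0,g=.005):
    M=tool(CY,np.radians(32));return CH+[0,0,.06]-g*M[:,2]+(.019-back)*M[:,1],M
'''
open("plan.py","w").write(s)
E
python3 - <<'E'
from plan import *
p,M=grasp(.1);print("pre",p);step(p,M)
P=[cloud(load(n+".npz")).reshape(-1,3) for n in("top","scene")]
for Q in P:
    q=(Q-HO)@rz(HY);m=(np.abs(q[:,1])<.028)&(q[:,2]>.1)&(q[:,0]<-.07)&(q[:,0]>-.16)&(q[:,2]<.25)
    t=np.arctan2(q[m][:,2]-.082,q[m][:,0]+.088);print("cover",m.sum(),np.median(t),q[m].max(0),q[m].min(0))
Q=P[0];m=(Q[:,0]>.45)&(Q[:,1]>.1)&(Q[:,1]<.6)&(Q[:,2]>.1);print("box",Q[m].min(0),Q[m].max(0))
E
```

```text
pre [0.56608992 0.09582199 0.1458423 ]
t [-0.2944  0.0763 -0.4863] w [ 0.549   0.4429 -0.1289] | deg 41.1 now [0.2296 0.5541 0.2216] f [ 0.3 -0.  -0.2] jaw 0.0878 T 0.1 q [ 1.12  0.09  1.23 -0.    1.82 -0.06]
cover 174 1.8134878148312197 [-0.09576809  0.02605283  0.22075033] [-0.12606934 -0.02594694  0.10317554]
cover 1239 1.7886960537635197 [-0.09155207  0.0266865   0.22008532] [-0.1255111  -0.02711713  0.10015062]
box [0.49243439 0.10117643 0.10000451] [1.07456729 0.59997642 0.20544969]
```

Request:
move_arm --motion '[{"translation": [-0.03,0,-0.049],"jaw": 0.07},{"translation": [-0.03,0,-0.049],"jaw": 0.07},{"translation": [-0.03,0,-0.049],"jaw": 0.07},{"translation": [-0.03,0,-0.049],"jaw": 0.07},{"translation": [-0.03,0,-0.049],"jaw": 0.07},{"translation": [-0.03,0,-0.049],"jaw": 0.07},{"translation": [-0.03,0,-0.049],"jaw": 0.07},{"translation": [-0.03,0,-0.049],"jaw": 0.07},{"translation": [-0.03,0,-0.049],"jaw": 0.07},{"translation": [0,0,0],"jaw": 0.07}]'

```text
invalid input at $.motion[0]: expected keys translation, angular, jaw
```

```bash
python3 -c "
from plan import *
step(*grasp(.1))"
```

```text
t [-0.2944  0.0763 -0.4863] w [ 0.549   0.4429 -0.1289] | deg 41.1 now [0.2296 0.5541 0.2216] f [ 0.3 -0.  -0.2] jaw 0.0878 T 0.1 q [ 1.12  0.09  1.23 -0.    1.82 -0.06]
```

Request:
move_arm --motion '[{"translation": [-0.03,0,-0.049],"angular": [0,0,0],"jaw": 0.07},{"translation": [-0.03,0,-0.049],"angular": [0,0,0],"jaw": 0.07},{"translation": [-0.03,0,-0.049],"angular": [0,0,0],"jaw": 0.07},{"translation": [-0.03,0,-0.049],"angular": [0,0,0],"jaw": 0.07},{"translation": [-0.03,0,-0.049],"angular": [0,0,0],"jaw": 0.07},{"translation": [-0.03,0,-0.049],"angular": [0,0,0],"jaw": 0.07},{"translation": [-0.03,0,-0.049],"angular": [0,0,0],"jaw": 0.07},{"translation": [-0.03,0,-0.049],"angular": [0,0,0],"jaw": 0.07},{"translation": [-0.03,0,-0.049],"angular": [0,0,0],"jaw": 0.07},{"translation": [0,0,0],"angular": [0,0,0],"jaw": 0.07}]' --force 50

```text
time_s: 1.35
ee_pos: [0.541, 0.1226, 0.2151]
tcp_rot: [0.588, 0.39, -0.398, -0.587]
contact_force: [-0.7, 0.3, -0.5]
grip_width: 0.0699
```

```bash
python3 -c "
from plan import *
step(*grasp(.1))"
```

```text
t [-0.0145  0.0693 -0.0337] w [ 0.5461  0.4434 -0.1385] | deg 41.1 now [0.541  0.1226 0.2151] f [-0.7  0.3 -0.5] jaw 0.0699 T 1.35 q [ 0.17 -0.02  1.36 -0.01  1.81 -1.02]
```

Request:
move_arm --motion '[{"translation": [-0.003,0,-0.007],"angular": [0.109,0.089,-0.028],"jaw": 0.07},{"translation": [-0.003,0,-0.007],"angular": [0.109,0.089,-0.028],"jaw": 0.07},{"translation": [-0.003,0,-0.007],"angular": [0.109,0.089,-0.028],"jaw": 0.07},{"translation": [-0.003,0,-0.007],"angular": [0.109,0.089,-0.028],"jaw": 0.07},{"translation": [-0.003,0,-0.007],"angular": [0.109,0.089,-0.028],"jaw": 0.07},{"translation": [0,0,0],"angular": [0,0,0],"jaw": 0.07}]'

```text
time_s: 2.1
ee_pos: [0.5588, 0.0971, 0.2059]
tcp_rot: [-0.447, -0.164, 0.308, 0.824]
contact_force: [-0.1, 0.7, 0.5]
grip_width: 0.0697
```

```bash
python3 -c "
from plan import *
step(*grasp(.1))
c=cam('wrist');save('w1',c)
q=(cloud(c).reshape(-1,3)-CH)@rz(CY)
s=cam('scene');save('s1',s)
cv2.imwrite('pics/w1s1.png',cv2.resize(np.hstack([c[0],s[0]]),(800,300)))
"
```

```text
t [ 0.0049  0.0471 -0.0377] w [-0.0204 -0.0098  0.0006] | deg 1.3 now [0.5588 0.0971 0.2059] f [-0.1  0.7  0.5] jaw 0.0697 T 2.1 q [-0.12  0.33  1.09  0.45  2.13 -0.67]
```

View pics/w1s1.png

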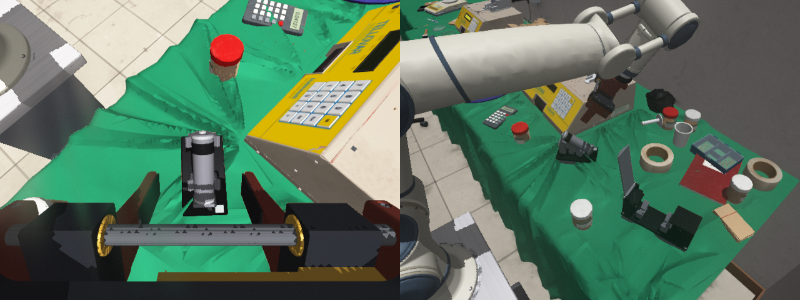

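The wrist picture shows the cell in its stand, centred at about (205,170) in the left half, nub end up, between the open fingers. The gripper body is wide along the jaw direction, as assumed. I'll refine the charger pose from this close cloud.

```bash
python3 -c "
from fit import *
W=cloud(load('w1.npz')).reshape(-1,3)
x,n,e=fit(W,[534.9,131.2,19.8,np.radians(-48.6)],charger,([-80,-45,-8],[80,45,110]));print(x[:3],np.degrees(x[3]),n,e)
"
```

```text
[536.5947153  129.61300106  19.86995067] -47.952022407587314 9760 0.65636420089906
```

```bash
sed -i 's/^CH=.*/CH=np.array([.5361,.1301,.0199]);CY=np.radians(-48.1)/' plan.py; python3 -c "
from plan import *
step(*grasp(.07));step(*grasp(0))"
```

```text
t [ 0.0042  0.0778 -0.0415] w [-0.016  -0.012   0.0064] | deg 1.2 now [0.5588 0.0986 0.2084] f [ 0.1 -0.5 -0.6] jaw 0.0699 T 2.2 q [-0.11  0.32  1.09  0.44  2.13 -0.67]
t [ 0.0037  0.1478 -0.0427] w [-0.016  -0.012   0.0064] | deg 1.2 now [0.5588 0.0986 0.2084] f [ 0.1 -0.5 -0.6] jaw 0.0699 T 2.2 q [-0.11  0.32  1.09  0.44  2.13 -0.67]
```

Request:
move_arm --motion '[{"translation": [0.002,0.026,-0.02],"angular": [-0.008,-0.006,0.003],"jaw": 0.07},{"translation": [0.002,0.026,-0.02],"angular": [-0.008,-0.006,0.003],"jaw": 0.07},{"translation": [0,0.025,-0.001],"angular": [0,0,0],"jaw": 0.07},{"translation": [0,0,0],"angular": [0,0,0],"jaw": 0.07},{"translation": [0,0,0],"angular": [0,0,0],"jaw": 0.07}]'

```text
time_s: 2.82
ee_pos: [0.5575, 0.1126, 0.1274]
tcp_rot: [-0.457, -0.185, 0.316, 0.811]
contact_force: [1.0, 0.3, 0.3]
grip_width: 0.0702
```

```bash
python3 -c "
from plan import *
step(*grasp(0))"
```

```text
t [-0.0045  0.0739 -0.0055] w [0.0186 0.0219 0.0011] | deg 1.6 now [0.5575 0.1126 0.1274] f [1.  0.3 0.3] jaw 0.0702 T 2.825 q [-0.08  0.32  1.23  0.4   1.97 -0.75]
```

Request:
move_arm --motion '[{"translation": [-0.004,0.02,-0.004],"angular": [0.018,0.02,0],"jaw": 0.07},{"translation": [0,0.02,0],"angular": [0,0,0],"jaw": 0.07},{"translation": [0,0,0],"angular": [0,0,0],"jaw": 0.07},{"translation": [0,0,0],"angular": [0,0,0],"jaw": 0.07}]'

```text
time_s: 3.32
ee_pos: [0.5463, 0.1232, 0.0981]
tcp_rot: [-0.455, -0.18, 0.311, 0.815]
contact_force: [0.5, -0.5, 0.4]
grip_width: 0.0701
```

```bash
python3 -c "
from plan import *
step(*grasp(0))"
```

```text
t [-0.0033  0.0408 -0.0041] w [0.0108 0.0089 0.0075] | deg 0.9 now [0.5463 0.1232 0.0981] f [ 0.5 -0.5  0.4] jaw 0.0701 T 3.325 q [-0.07  0.3   1.31  0.4   1.92 -0.75]
```

Request:
move_arm --motion '[{"translation": [-0.003,0.016,-0.004],"angular": [0.01,0.009,0.004],"jaw": 0.07},{"translation": [0,0.016,0],"angular": [0,0,0],"jaw": 0.07},{"translation": [0,0.01,0],"angular": [0,0,0],"jaw": 0.07},{"translation": [0,0,0],"angular": [0,0,0],"jaw": 0.07},{"translation": [0,0,0],"angular": [0,0,0],"jaw": 0.07}]'

```text
time_s: 3.95
ee_pos: [0.5314, 0.1357, 0.0586]
tcp_rot: [-0.453, -0.174, 0.311, 0.817]
contact_force: [-0.1, -0.0, -0.4]
grip_width: 0.0705
```

```bash
python3 -c "
from plan import *
step(*grasp(0));step(*grasp(0))"
```

```text
t [-0.0003 -0.003   0.0001] w [ 0.0013 -0.0004  0.0039] | deg 0.2 now [0.5314 0.1357 0.0586] f [-0.1 -0.  -0.4] jaw 0.0705 T 3.95 q [-0.06  0.3   1.39  0.4   1.85 -0.75]
t [-0.0003 -0.003   0.0001] w [ 0.0013 -0.0004  0.0039] | deg 0.2 now [0.5314 0.1357 0.0586] f [-0.1 -0.  -0.4] jaw 0.0705 T 3.95 q [-0.06  0.3   1.39  0.4   1.85 -0.75]
```

Request:
move_arm --motion '[{"translation": [0,-0.002,0],"angular": [0,0,0],"jaw": 0.05},{"translation": [0,0,0],"angular": [0,0,0],"jaw": 0.035},{"translation": [0,0,0],"angular": [0,0,0],"jaw": 0.025},{"translation": [0,0,0],"angular": [0,0,0],"jaw": 0.025},{"translation": [0,0,0],"angular": [0,0,0],"jaw": 0.025},{"translation": [0,0,0],"angular": [0,0,0],"jaw": 0.025}]' --force 50

```text
time_s: 4.7
ee_pos: [0.5323, 0.1339, 0.0616]
tcp_rot: [-0.453, -0.174, 0.311, 0.817]
contact_force: [-0.4, -0.3, -0.7]
grip_width: 0.0313
```

```bash
python3 -c "
from plan import *
step(*grasp(0))"
```

```text
t [0.0003 0.0007 0.0001] w [ 0.0023 -0.0003  0.0035] | deg 0.2 now [0.5323 0.1339 0.0616] f [-0.4 -0.3 -0.7] jaw 0.0313 T 4.7 q [-0.06  0.3   1.38  0.4   1.86 -0.75]
```

Request:
move_arm --motion '[{"translation": [0,-0.017,0.0106],"angular": [0,0,0],"jaw": 0.025},{"translation": [0,-0.025,0.016],"angular": [0,0,0],"jaw": 0.025},{"translation": [0,-0.034,0.021],"angular": [0,0,0],"jaw": 0.025},{"translation": [0,-0.034,0.021],"angular": [0,0,0],"jaw": 0.025},{"translation": [0,-0.034,0.021],"angular": [0,0,0],"jaw": 0.025},{"translation": [0,0,0],"angular": [0,0,0],"jaw": 0.025},{"translation": [0,0,0],"angular": [0,0,0],"jaw": 0.025}]'

```text
time_s: 5.58
ee_pos: [0.5325, 0.1351, 0.2412]
tcp_rot: [-0.454, -0.177, 0.309, 0.817]
contact_force: [0.3, 0.3, -2.1]
grip_width: 0.0311
```

```bash
cat > cell.py <<'E'
from plan import *
from scipy.optimize import least_squares
# fit the held cell's axis in the tool frame from a wrist cloud
def cellfit(c,save_to=None):
    s=robot.sense();M=R.from_quat(s["tcp_rot"]).as_matrix()
    q=(cloud(c).reshape(-1,3)-s["ee_pos"])@M*1000
    m=(np.abs(q[:,0])<17)&(q[:,1]<-2)&(q[:,1]>-45)&(np.abs(q[:,2])<75)&(c[1].reshape(-1)>0)
    q=q[m]
    f=lambda x:np.linalg.norm(np.cross(q-[x[0],x[1],0],np.array([x[2],x[3],1])/np.sqrt(1+x[2]**2+x[3]**2)),axis=1)-16
    x=least_squares(f,[0,-19,0,0],loss="soft_l1",f_scale=.5,x_scale=[1,1,.01,.01]).x
    k=np.abs(f(x))<1.5
    print("cell axis in tool: x,y at z=0",x[:2].round(2),"slopes",x[2:].round(4),"n",k.sum(),len(q),"z range",np.percentile(q[k][:,2],[.5,2,50,98,99.5]).round(1))
E
python3 -c "
from cell import *
step(*hold(-.01,.16,28))
c=cam('wrist');save('w2',c);cellfit(c)
cv2.imwrite('pics/w2.png',c[0])
"
```

```text
t [-0.1998 -0.0719 -0.2175] w [-0.0648  0.3813 -0.209 ] | deg 25.2 now [0.5325 0.1351 0.2412] f [ 0.3  0.3 -2.1] jaw 0.0311 T 5.575 q [-0.06  0.23  1.14  0.46  2.13 -0.61]
cell axis in tool: x,y at z=0 [  0.32 -18.06] slopes [-0.0137 -0.0027] n 12230 13571 z range [-48.8 -46.5  19.2  55.3  56.2]
```

View pics/w2.png

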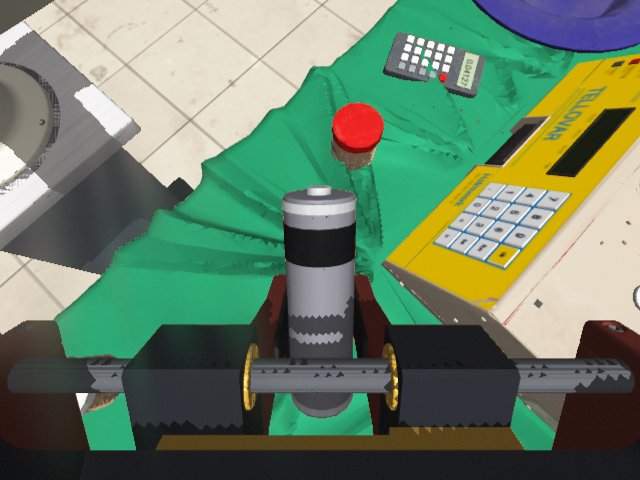

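The wrist picture shows the cell held straight between the pads, with the nub at (318,190) and the black band at (320,245). The fit puts the cell's centre 5 mm towards the nub from the grasp, as planned. I'll lift above the cover (0.24 m) and carry the cell over the holder.

```bash
sed -i 's/M\[:,1\]\*.019,M/M[:,1]*.0182,M/' plan.py; python3 -c "
from plan import *
p,M=hold(.022,.28,28);print(p);t,w=step(p,M)
C=R.from_quat(robot.sense()['tcp_rot']).as_matrix()
print('up70',C.T@[0,0,.07]); d=p-robot.sense()['ee_pos'];d[2]=0;print('horiz',d,C.T@d/8)"
```

```text
[ 0.54151372 -0.19492283  0.30720393]
t [-0.2124 -0.1899 -0.1792] w [-0.0648  0.3816 -0.2088] | deg 25.2 now [0.5325 0.1351 0.2415] f [-0.   0.2 -0.8] jaw 0.0311 T 5.625 q [-0.06  0.23  1.13  0.46  2.13 -0.61]
up70 [ 0.0006195  -0.05957844  0.03674269]
horiz [ 0.00902484 -0.3300125   0.        ] [-0.02662103 -0.01675188 -0.0267144 ]
```

Request:
move_arm --motion '[{"translation": [0,-0.03,0.018],"angular": [0,0,0],"jaw": 0.025},{"translation": [0,-0.03,0.018],"angular": [0,0,0],"jaw": 0.025},{"translation": [-0.013,-0.008,-0.013],"angular": [0,0,0],"jaw": 0.025},{"translation": [-0.024,-0.015,-0.024],"angular": [0,0,0],"jaw": 0.025},{"translation": [-0.024,-0.015,-0.024],"angular": [0,0,0],"jaw": 0.025},{"translation": [-0.024,-0.015,-0.024],"angular": [0,0,0],"jaw": 0.025},{"translation": [-0.024,-0.015,-0.024],"angular": [0,0,0],"jaw": 0.025},{"translation": [-0.024,-0.015,-0.024],"angular": [0,0,0],"jaw": 0.025},{"translation": [-0.024,-0.015,-0.024],"angular": [0,0,0],"jaw": 0.025},{"translation": [0,0,0],"angular": [0,0,0],"jaw": 0.025}]'

```text
time_s: 6.88
ee_pos: [0.5348, -0.1238, 0.2853]
tcp_rot: [-0.445, -0.162, 0.315, 0.822]
contact_force: [-0.7, 0.2, -2.3]
grip_width: 0.0313
```

```bash
python3 -c "
from plan import *
step(*hold(.022,.28,28))"
```

```text
t [-0.0423 -0.0496 -0.0364] w [-0.0905  0.3621 -0.2317] | deg 25.2 now [ 0.5348 -0.1238  0.2853] f [-0.7  0.2 -2.3] jaw 0.0313 T 6.875 q [-0.43  0.43  0.83  0.32  2.41 -0.96]
```

Request:
move_arm --motion '[{"translation": [-0.01,-0.014,-0.009],"angular": [0,0,0],"jaw": 0.025},{"translation": [-0.015,-0.016,-0.014],"angular": [0,0,0],"jaw": 0.025},{"translation": [-0.015,-0.016,-0.014],"angular": [0,0,0],"jaw": 0.025},{"translation": [0,0,0],"angular": [-0.03,0.12,-0.077],"jaw": 0.025},{"translation": [0,0,0],"angular": [-0.03,0.12,-0.077],"jaw": 0.025},{"translation": [0,0,0],"angular": [-0.03,0.12,-0.077],"jaw": 0.025},{"translation": [0,0,0],"angular": [0,0,0],"jaw": 0.025}]'

```text
time_s: 7.75
ee_pos: [0.5412, -0.1942, 0.287]
tcp_rot: [-0.503, -0.065, 0.126, 0.853]
contact_force: [0.1, 0.3, -1.7]
grip_width: 0.0312
```

```bash
python3 -c "
from plan import *
step(*hold(.022,.28,28))
step(*hold(.022,.10,28))"
```

```text
t [-0.0002 -0.018   0.0091] w [-0.0187 -0.015  -0.0095] | deg 1.5 now [ 0.5412 -0.1942  0.287 ] f [ 0.1  0.3 -1.7] jaw 0.0312 T 7.75 q [-0.59  0.36  0.89  0.4   2.27 -0.67]
t [ 0.0026  0.1393 -0.0783] w [-0.0187 -0.015  -0.0095] | deg 1.5 now [ 0.5412 -0.1942  0.287 ] f [ 0.1  0.3 -1.7] jaw 0.0312 T 7.75 q [-0.59  0.36  0.89  0.4   2.27 -0.67]
```

Request:
move_arm --motion '[{"translation": [0,0.02,-0.011],"angular": [-0.015,-0.012,-0.008],"jaw": 0.025},{"translation": [0.001,0.03,-0.017],"angular": [0,0,0],"jaw": 0.025},{"translation": [0.001,0.03,-0.017],"angular": [0,0,0],"jaw": 0.025},{"translation": [0,0.03,-0.017],"angular": [0,0,0],"jaw": 0.025},{"translation": [0,0.01,-0.006],"angular": [0,0,0],"jaw": 0.025},{"translation": [0,0,0],"angular": [0,0,0],"jaw": 0.025},{"translation": [0,0,0],"angular": [0,0,0],"jaw": 0.025}]'

```text
time_s: 8.62
ee_pos: [0.5422, -0.1933, 0.1403]
tcp_rot: [-0.504, -0.077, 0.137, 0.849]
contact_force: [-1.0, 0.3, -1.9]
grip_width: 0.0311
```

```bash
python3 -c "
from cell import *
from fit import *
step(*hold(.022,.10,28))
c=cam('wrist');save('w3',c);cellfit(c)
s=cam('scene');save('s3',s)
T=robot.sense();M=R.from_quat(T['tcp_rot']).as_matrix()
W=cloud(c).reshape(-1,3);q=(W-T['ee_pos'])@M
W=W[~((np.abs(q[:,0])<.06)&(np.abs(q[:,2])<.07)&(q[:,1]<.012))]
for nm,Wx in(('w',W),):
  x,n,e=fit(Wx,[550.4,-224.3,19.8,np.radians(-73.17)],holder,([-97,-40,-8],[115,40,87]));print(nm,x[:3].round(1),np.degrees(x[3]).round(2),n,e.round(2))
a=c[0];b=s[0][180:420,290:530]
cv2.imwrite('pics/w3s3.png',np.hstack([cv2.resize(a,(440,330)),cv2.resize(b,(330,330))]))
"
```

```text
t [-0.0011  0.0109 -0.0075] w [-0.0122  0.016  -0.0161] | deg 1.5 now [ 0.5422 -0.1933  0.1403] f [-1.   0.3 -1.9] jaw 0.0311 T 8.625 q [-0.58  0.35  1.16  0.33  2.02 -0.81]
cell axis in tool: x,y at z=0 [  0.45 -17.96] slopes [-0.0134 -0.0037] n 12239 13580 z range [-48.4 -46.3  19.6  55.6  56.5]
w [ 551.4 -225.2   20.2] -73.2 2784 0.46
```

View pics/w3s3.png

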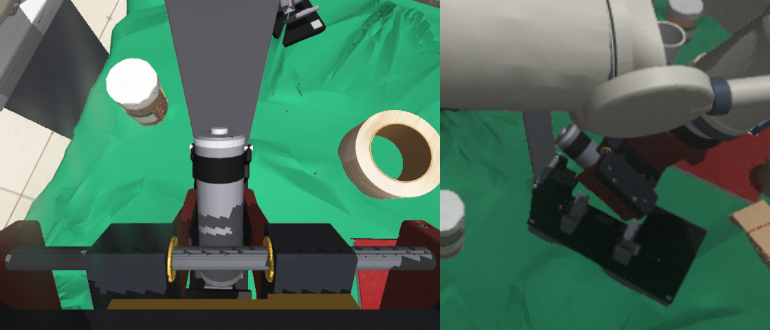

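The left half shows the nub end at (220,130) in front of the upright cover and centred on it. The scene half shows the cell above the holder, clear of the cover. The wrist fit of the holder agrees within about 1 mm.

```bash
sed -i 's/^HO=.*/HO=np.array([.5511,-.2250,.0200]);HY=np.radians(-73.2)/' plan.py; python3 -c "
from plan import *
step(*hold(.022,.061,28))"
```

```text
t [-0.0004  0.0449 -0.0268] w [-0.0112  0.0163 -0.0156] | deg 1.4 now [ 0.5423 -0.1935  0.1407] f [ 1.   0.9 -1.8] jaw 0.0309 T 8.725 q [-0.58  0.35  1.16  0.33  2.02 -0.81]
```

Request:
move_arm --motion '[{"translation": [0,0.018,-0.011],"angular": [-0.011,0.016,-0.016],"jaw": 0.025},{"translation": [0,0.018,-0.011],"angular": [0,0,0],"jaw": 0.025},{"translation": [0,0.009,-0.004],"angular": [0,0,0],"jaw": 0.025},{"translation": [0,0,0],"angular": [0,0,0],"jaw": 0.025},{"translation": [0,0,0],"angular": [0,0,0],"jaw": 0.025}]'

```text
time_s: 9.35
ee_pos: [0.5444, -0.1961, 0.0911]
tcp_rot: [-0.511, -0.078, 0.124, 0.847]
contact_force: [0.9, 0.1, -1.5]
grip_width: 0.0311
```

```bash
python3 -c "
from plan import *
step(*hold(.022,.061,28))
step(*hold(.040,.0505,28))
step(*hold(.055,.042,28))"
```

```text
t [-0.002   0.0029 -0.0003] w [0.0047 0.0036 0.0042] | deg 0.4 now [ 0.5444 -0.1961  0.0911] f [ 0.9  0.1 -1.5] jaw 0.0311 T 9.35 q [-0.59  0.35  1.23  0.32  1.92 -0.83]
t [-0.002   0.0038 -0.0211] w [0.0047 0.0036 0.0042] | deg 0.4 now [ 0.5444 -0.1961  0.0911] f [ 0.9  0.1 -1.5] jaw 0.0311 T 9.35 q [-0.59  0.35  1.23  0.32  1.92 -0.83]
t [-0.0021  0.0044 -0.0383] w [0.0047 0.0036 0.0042] | deg 0.4 now [ 0.5444 -0.1961  0.0911] f [ 0.9  0.1 -1.5] jaw 0.0311 T 9.35 q [-0.59  0.35  1.23  0.32  1.92 -0.83]
```

Request:
move_arm --motion '[{"translation": [-0.002,0.003,-0.008],"angular": [0.005,0.004,0.004],"jaw": 0.025},{"translation": [0,0.001,-0.008],"angular": [0,0,0],"jaw": 0.025},{"translation": [0,0,-0.008],"angular": [0,0,0],"jaw": 0.025},{"translation": [0,0,0],"angular": [0,0,0],"jaw": 0.025},{"translation": [0,0,0],"angular": [0,0,0],"jaw": 0.025}]'

```text
time_s: 9.98
ee_pos: [0.5486, -0.216, 0.077]
tcp_rot: [-0.509, -0.076, 0.125, 0.849]
contact_force: [-1.5, 3.5, 0.5]
grip_width: 0.0315
```

```bash
python3 -c "
from plan import *
s=robot.sense();u=rz(HY);print('F holder',(u.T@s['contact_force']).round(1))
step(*hold(.055,.042,28))"
```

```text
F holder [-3.8 -0.4  0.5]
t [-0.0002  0.0012 -0.0138] w [-0.0021  0.0007  0.0004] | deg 0.1 now [ 0.5486 -0.216   0.077 ] f [-1.5  3.5  0.5] jaw 0.0315 T 9.975 q [-0.61  0.41  1.2   0.32  1.92 -0.85]
```

Request:
move_arm --motion '[{"translation": [0,0.001,-0.005],"angular": [0,0,0],"jaw": 0.025},{"translation": [0,0,-0.005],"angular": [0,0,0],"jaw": 0.025},{"translation": [0,0,-0.004],"angular": [0,0,0],"jaw": 0.025},{"translation": [0,0,0],"angular": [0,0,0],"jaw": 0.025},{"translation": [0,0,0],"angular": [0,0,0],"jaw": 0.025}]'

```text
time_s: 10.6
ee_pos: [0.5522, -0.2257, 0.0739]
tcp_rot: [-0.507, -0.077, 0.127, 0.849]
contact_force: [-3.0, 4.5, 1.9]
grip_width: 0.0309
```

```bash
cat > chk.py <<'E'
from cell import *
import sys
s=robot.sense();u=rz(HY);print('F holder',(u.T@s['contact_force']).round(1))
M=R.from_quat(s["tcp_rot"]).as_matrix()
F=u.T@(s['ee_pos']-M[:,1]*.0182-M[:,2]*.050-HO);a=u.T@M[:,2]
print('flat end in holder',(F*1000).round(1),'tilt',np.degrees(np.arcsin(a[2])).round(2))
if len(sys.argv)>1:
    for k in sys.argv[1:]: step(*hold(*[float(v) for v in k.split(',')]))
E
python3 chk.py .055,.042,28 .058,.042,20
```

```text
F holder [-5.2 -1.6  1.9]
flat end in holder [53.6  1.1 46.2] tilt 28.32
t [-0.0009  0.0033 -0.0033] w [-0.0055  0.0057  0.0005] | deg 0.5 now [ 0.5522 -0.2257  0.0739] f [-3.   4.5  1.9] jaw 0.0309 T 10.6 q [-0.62  0.43  1.17  0.32  1.93 -0.86]
t [-0.0009  0.0087 -0.009 ] w [-0.1452  0.0056  0.0009] | deg 8.3 now [ 0.5522 -0.2257  0.0739] f [-3.   4.5  1.9] jaw 0.0309 T 10.6 q [-0.62  0.43  1.17  0.32  1.93 -0.86]
```

Request:
move_arm --motion '[{"translation": [-0.001,0.0045,-0.0045],"angular": [-0.048,0.005,0],"jaw": 0.025},{"translation": [0,0.003,-0.003],"angular": [-0.048,0,0],"jaw": 0.025},{"translation": [0,0.003,-0.003],"angular": [-0.048,0,0],"jaw": 0.025},{"translation": [0,0,0],"angular": [0,0,0],"jaw": 0.025},{"translation": [0,0,0],"angular": [0,0,0],"jaw": 0.025}]'

```text
time_s: 11.22
ee_pos: [0.553, -0.227, 0.0632]
tcp_rot: [-0.566, -0.087, 0.121, 0.811]
contact_force: [-3.3, 5.6, 2.4]
grip_width: 0.031
```

```bash
python3 chk.py .058,.042,20 .0595,.042,12
```

```text
F holder [-6.4 -1.6  2.4]
flat end in holder [55.7  1.5 43. ] tilt 20.17
t [-0.0012  0.0003 -0.0026] w [-0.003   0.0063  0.0018] | deg 0.4 now [ 0.553  -0.227   0.0632] f [-3.3  5.6  2.4] jaw 0.031 T 11.225 q [-0.58  0.34  1.27  0.23  1.8  -0.85]
t [-0.0013  0.0066 -0.007 ] w [-0.1426  0.0062  0.0022] | deg 8.2 now [ 0.553  -0.227   0.0632] f [-3.3  5.6  2.4] jaw 0.031 T 11.225 q [-0.58  0.34  1.27  0.23  1.8  -0.85]
```

Request:
move_arm --motion '[{"translation": [-0.002,0.001,-0.004],"angular": [0,0.006,0],"jaw": 0.025},{"translation": [-0.001,0.003,-0.003],"angular": [-0.048,0,0],"jaw": 0.025},{"translation": [0,0.002,-0.002],"angular": [-0.048,0,0],"jaw": 0.025},{"translation": [0,0.002,-0.002],"angular": [-0.048,0,0],"jaw": 0.025},{"translation": [0,0,0],"angular": [0,0,0],"jaw": 0.025},{"translation": [0,0,0],"angular": [0,0,0],"jaw": 0.025}]'

```text
time_s: 11.98
ee_pos: [0.5523, -0.2293, 0.0524]
tcp_rot: [-0.62, -0.095, 0.115, 0.77]
contact_force: [-3.7, 4.8, 1.8]
grip_width: 0.0311
```

```bash
python3 chk.py .0600,.042,12 .060,.042,6
```

```text
F holder [-5.7 -2.1  1.8]
flat end in holder [57.2  0.2 39.5] tilt 12.34
t [ 0.     -0.0027 -0.0023] w [-0.006   0.0066  0.0019] | deg 0.5 now [ 0.5523 -0.2293  0.0524] f [-3.7  4.8  1.8] jaw 0.0311 T 11.975 q [-0.54  0.25  1.37  0.15  1.68 -0.83]
t [ 0.      0.0024 -0.0045] w [-0.1107  0.0065  0.0022] | deg 6.4 now [ 0.5523 -0.2293  0.0524] f [-3.7  4.8  1.8] jaw 0.0311 T 11.975 q [-0.54  0.25  1.37  0.15  1.68 -0.83]
```

```bash
python3 -c "
from cell import *
c=cam('wrist');save('w4',c);cellfit(c)
s=robot.sense()
q=(cloud(c).reshape(-1,3)-HO)@rz(HY)
m=(np.abs(q[:,1])<.018)&(q[:,0]<-.04)&(q[:,0]>-.075)&(q[:,2]>.045)&(q[:,2]<.1)
print(m.sum());b=q[m]
for z in range(45,90,3):
    k=(b[:,2]*1000>=z)&(b[:,2]*1000<z+3)
    if k.any(): print(z,k.sum(),np.percentile(b[k][:,0]*1000,[2,50,98]).round(1))
a=c[0][100:340,200:440]
cv2.imwrite('pics/w4.png',cv2.resize(a,(600,600),interpolation=cv2.INTER_CUBIC))
"
```

```text
cell axis in tool: x,y at z=0 [  0.43 -18.16] slopes [-0.0112  0.0243] n 12412 15996 z range [-46.8 -43.9  21.5  67.7  73. ]
6440
48 5 [-49.5 -49.4 -49.4]
51 21 [-49.4 -49.3 -48.7]
54 26 [-48.7 -48.7 -48.1]
57 39 [-48.1 -48.  -47.4]
60 79 [-51.9 -47.4 -46.6]
63 455 [-74.1 -51.9 -41.3]
66 4913 [-74.5 -62.9 -46.2]
69 200 [-60.8 -44.4 -40.3]
72 292 [-45.1 -43.  -40.2]
75 408 [-44.6 -42.2 -40.2]
78 2 [-41.7 -41.5 -41.4]
```

View pics/w4.png

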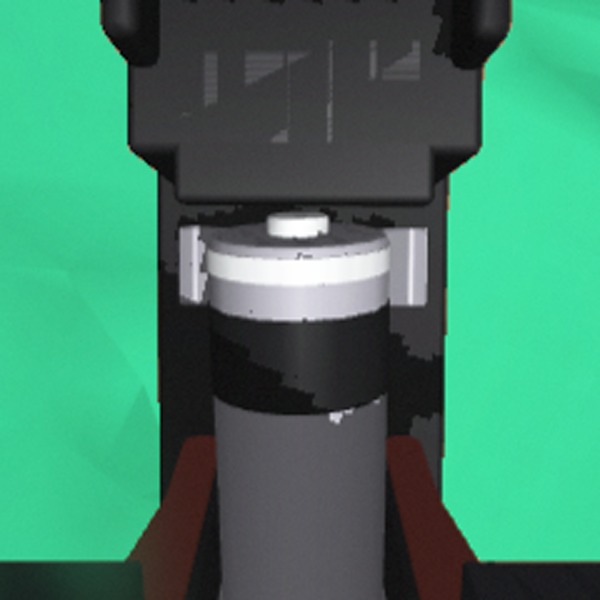

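The nub at (298,220) in the crop lies clear of the lip's edge at row 200, centred between the saddle sides. The cloud gives about 4 mm of clearance. I'll carry on with the roll.

Request:
move_arm --motion '[{"translation": [0,-0.0005,-0.003],"angular": [0,0.006,0],"jaw": 0.025},{"translation": [0,0.0025,-0.0025],"angular": [-0.05,0,0],"jaw": 0.025},{"translation": [0,0.0025,-0.0015],"angular": [-0.05,0,0],"jaw": 0.025},{"translation": [0,0,0],"angular": [0,0,0],"jaw": 0.025},{"translation": [0,0,0],"angular": [0,0,0],"jaw": 0.025}]'

```text
time_s: 12.65
ee_pos: [0.5527, -0.2322, 0.047]
tcp_rot: [-0.656, -0.098, 0.111, 0.74]
contact_force: [-1.6, 2.5, 0.6]
grip_width: 0.0314
```

```bash
python3 chk.py .060,.042,6 .0600,.042,0; python3 -c "
from cell import *
c=cam('wrist');save('w5',c);cellfit(c)"
```

```text
F holder [-2.9 -0.8  0.6]
flat end in holder [59.2 -0.4 39.1] tilt 6.85
t [ 0.0005 -0.0023 -0.0008] w [-0.0148  0.0029 -0.001 ] | deg 0.9 now [ 0.5527 -0.2322  0.047 ] f [-1.6  2.5  0.6] jaw 0.0314 T 12.65 q [-0.5   0.2   1.43  0.08  1.6  -0.8 ]
t [ 0.0005  0.0028 -0.003 ] w [-0.1195  0.0029 -0.0009] | deg 6.8 now [ 0.5527 -0.2322  0.047 ] f [-1.6  2.5  0.6] jaw 0.0314 T 12.65 q [-0.5   0.2   1.43  0.08  1.6  -0.8 ]
cell axis in tool: x,y at z=0 [  0.39 -18.09] slopes [-0.0099  0.0097] n 13641 16512 z range [-50.1 -46.7  23.3  72.5  74.3]
```

```bash
python3 -c "
from cell import *
c=load('w5.npz');d=load('w4.npz')
q=(cloud(c)-HO)@rz(HY)*1000
# profile along cell centreline and neighbours
for y in(0,10):
    m=(np.abs(q[...,1]-y)<1)&(q[...,0]<-20)&(q[...,0]>-80)&(q[...,2]>20)&(q[...,2]<100)
    b=q[m];b=b[np.argsort(b[:,0])]
    for x in range(-66,-36,2):
        k=(b[:,0]>=x)&(b[:,0]<x+2)
        if k.any(): print(y,x,k.sum(),np.percentile(b[k][:,2],[5,50,95]).round(1))
a=np.hstack([cv2.resize(e[0][130:280,230:410],(390,325),interpolation=cv2.INTER_CUBIC) for e in(d,c)])
cv2.imwrite('pics/w5.png',a)
"
```

```text
0 -66 27 [66.7 67.1 68.4]
0 -64 25 [66.3 67.1 67.7]
0 -62 30 [65.8 67.2 68.3]
0 -60 25 [66.  66.8 67.8]
0 -58 26 [66.2 67.  68.1]
0 -56 29 [66.4 67.2 67.9]
0 -54 25 [66.1 66.9 68.1]
0 -52 7 [49.2 50.6 66.5]
0 -50 25 [53.2 56.4 57.1]
0 -48 25 [55.4 56.7 58.8]
0 -46 29 [61.5 65.9 66.9]
0 -44 25 [65.5 66.8 67.6]
0 -42 25 [66.  66.8 67.7]
0 -40 25 [65.2 66.4 67.1]
0 -38 25 [64.9 65.9 66.9]
10 -66 29 [66.3 67.4 68.2]
10 -64 29 [65.8 66.9 67.8]
10 -62 28 [66.4 67.5 68.1]
10 -60 25 [66.2 67.1 67.9]
10 -58 30 [66.4 67.1 68.6]
10 -56 25 [66.3 67.2 68.1]
10 -54 25 [66.5 67.2 68.1]
10 -52 5 [64.7 65.2 66.1]
10 -50 17 [27.  28.5 32.2]
10 -48 29 [44.6 53.2 59.7]
10 -46 19 [60.5 61.8 63.4]
10 -44 20 [61.9 62.7 63.6]
10 -42 20 [61.6 62.5 63.4]
10 -40 24 [60.7 61.8 62.4]
10 -38 22 [60.4 61.2 62.5]
```

View pics/w5.png

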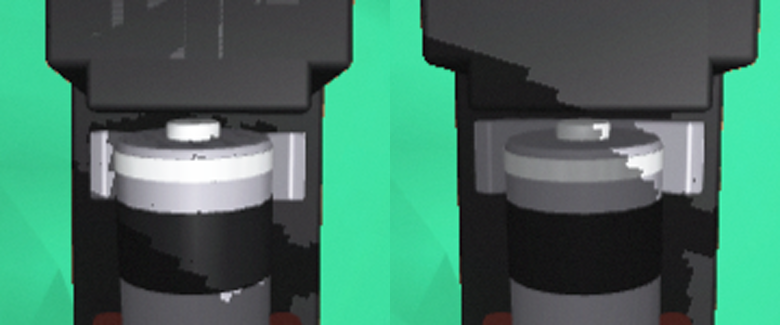

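Right half: the nub at (583,130) is just inside the lip's edge at row 108 and, from the cloud, below the lip's underside (z 57 against 60). The shoulder still has about 5 mm of clearance. I'll roll to level.

Request:
move_arm --motion '[{"translation": [0,-0.002,-0.001],"angular": [-0.015,0.003,0],"jaw": 0.025},{"translation": [0,0.002,-0.001],"angular": [-0.035,0,0],"jaw": 0.025},{"translation": [0,0.002,-0.001],"angular": [-0.035,0,0],"jaw": 0.025},{"translation": [0,0.001,-0.001],"angular": [-0.035,0,0],"jaw": 0.025},{"translation": [0,0,0],"angular": [0,0,0],"jaw": 0.025}]'

```text
time_s: 13.32
ee_pos: [0.5531, -0.233, 0.0437]
tcp_rot: [-0.698, -0.102, 0.104, 0.701]
contact_force: [-0.9, 2.4, -0.4]
grip_width: 0.031
```

```bash
cat > prof.py <<'E'
from cell import *
import sys
def prof(c):
    q=(cloud(c)-HO)@rz(HY)*1000
    m=(np.abs(q[...,1])<1)&(q[...,0]<75)&(q[...,0]>-80)&(q[...,2]>20)&(q[...,2]<100);b=q[m]
    print("x:z along centreline",[(x,np.median(b[k][:,2]).round(1)) for x in list(range(-58,-34,2))+list(range(-30,60,6)) for k in[(b[:,0]>=x)&(b[:,0]<x+2)] if k.sum()>2])
c=cam('wrist');save('w'+sys.argv[1],c);prof(c)
E
python3 chk.py .060,.042,0; python3 prof.py 6
```

```text
F holder [-2.5 -0.1 -0.4]
flat end in holder [58.3 -0.3 41.7] tilt 0.2
t [ 0.0004 -0.0001 -0.0018] w [-0.0036 -0.0003 -0.0019] | deg 0.2 now [ 0.5531 -0.233   0.0437] f [-0.9  2.4 -0.4] jaw 0.031 T 13.325 q [-0.46  0.13  1.5   0.    1.51 -0.75]
x:z along centreline [(-58, np.float64(67.3)), (-56, np.float64(67.0)), (-54, np.float64(66.8)), (-50, np.float64(53.1)), (-48, np.float64(58.2)), (-46, np.float64(58.3)), (-44, np.float64(58.6)), (-42, np.float64(58.1)), (-40, np.float64(58.1)), (-38, np.float64(58.1)), (-36, np.float64(58.1)), (-30, np.float64(58.4)), (-24, np.float64(58.2)), (-18, np.float64(58.0)), (-12, np.float64(57.9)), (-6, np.float64(57.7)), (0, np.float64(57.8)), (6, np.float64(57.8)), (12, np.float64(58.1)), (18, np.float64(57.6)), (42, np.float64(78.3)), (48, np.float64(57.5)), (54, np.float64(57.8))]
```

Request:
move_arm --motion '[{"translation": [0,0,0.003],"angular": [-0.003,0,0],"jaw": 0.025},{"translation": [0,0,0.003],"angular": [0,0,0],"jaw": 0.025},{"translation": [0,0,0.003],"angular": [0,0,0],"jaw": 0.025},{"translation": [0,0,0],"angular": [0,0,0],"jaw": 0.025},{"translation": [0,0,0],"angular": [0,0,0],"jaw": 0.025}]'

```text
time_s: 14.0
ee_pos: [0.5509, -0.2254, 0.0437]
tcp_rot: [0.7, 0.102, -0.103, -0.699]
contact_force: [-1.2, 2.5, 0.6]
grip_width: 0.0311
```

```bash
python3 chk.py .050,.042,0; python3 prof.py 7
```

```text
F holder [-2.7 -0.4  0.6]
flat end in holder [50.3 -0.4 41.9] tilt -0.04
t [ 0.0003 -0.0001  0.0003] w [ 0.0007 -0.0023 -0.0009] | deg 0.1 now [ 0.5509 -0.2254  0.0437] f [-1.2  2.5  0.6] jaw 0.0311 T 14.0 q [-0.44  0.12  1.52 -0.    1.5  -0.74]
x:z along centreline [(-58, np.float64(67.0)), (-56, np.float64(67.2)), (-54, np.float64(67.1)), (-52, np.float64(65.5)), (-50, np.float64(57.8)), (-48, np.float64(58.0)), (-46, np.float64(57.8)), (-44, np.float64(58.0)), (-42, np.float64(57.8)), (-40, np.float64(57.9)), (-38, np.float64(58.2)), (-36, np.float64(58.1)), (-30, np.float64(57.9)), (-24, np.float64(57.8)), (-18, np.float64(57.8)), (-12, np.float64(57.7)), (-6, np.float64(58.1)), (0, np.float64(57.7)), (6, np.float64(57.7)), (12, np.float64(57.7)), (36, np.float64(57.6)), (42, np.float64(57.7)), (48, np.float64(57.7))]
```

Request:
move_arm --motion '[{"translation": [0,0,0],"angular": [0,0,0],"jaw": 0.04},{"translation": [0,0,0],"angular": [0,0,0],"jaw": 0.055},{"translation": [0,0,0],"angular": [0,0,0],"jaw": 0.06},{"translation": [0,0,0],"angular": [0,0,0],"jaw": 0.06},{"translation": [0,-0.02,0],"angular": [0,0,0],"jaw": 0.06},{"translation": [0,-0.03,0],"angular": [0,0,0],"jaw": 0.06},{"translation": [0,-0.03,0],"angular": [0,0,0],"jaw": 0.06},{"translation": [0,0,0],"angular": [0,0,0],"jaw": 0.06}]'

```text
time_s: 15.05
ee_pos: [0.552, -0.2266, 0.1303]
tcp_rot: [0.701, 0.104, -0.102, -0.698]
contact_force: [0.3, 0.6, -0.7]
grip_width: 0.06
```

```bash
python3 chk.py .050,.11,0; python3 prof.py 8; python3 -c "
import cv2;from h import *
cv2.imwrite('pics/w8.png',load('w8.npz')[0])"
```

```text
F holder [-0.5  0.5 -0.7]
flat end in holder [ 51.7   0.2 128.8] tilt -0.31
t [-0.0004  0.0185  0.0019] w [ 0.0054 -0.002   0.0022] | deg 0.4 now [ 0.552  -0.2266  0.1303] f [ 0.3  0.6 -0.7] jaw 0.06 T 15.05 q [-0.45  0.08  1.41 -0.    1.65 -0.74]
x:z along centreline [(-58, np.float64(67.3)), (-56, np.float64(67.2)), (-54, np.float64(66.8)), (-52, np.float64(57.6)), (-50, np.float64(57.7)), (-48, np.float64(58.0)), (-46, np.float64(58.2)), (-44, np.float64(57.8)), (-42, np.float64(57.8)), (-40, np.float64(58.2)), (-38, np.float64(58.2)), (-36, np.float64(58.2)), (-30, np.float64(58.3)), (-24, np.float64(57.9)), (-18, np.float64(57.3)), (-12, np.float64(57.7)), (-6, np.float64(57.7)), (0, np.float64(57.6)), (6, np.float64(57.5)), (12, np.float64(57.9)), (18, np.float64(57.6)), (24, np.float64(57.1)), (30, np.float64(57.6)), (36, np.float64(57.3)), (42, np.float64(77.7)), (48, np.float64(80.4)), (54, np.float64(81.3))]
```

View pics/w8.png

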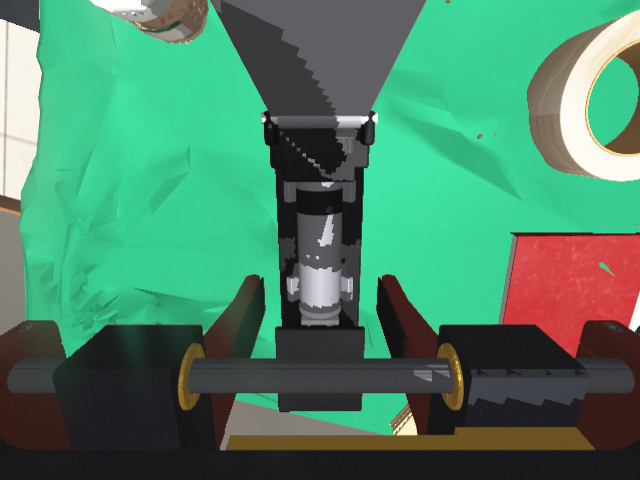

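The cell lies centred under the lip at (320,180), level, with both ends in their saddles and the hood at the bottom. The profile gives its top at 57.3 to 58.3 mm along its length. Next I retract and go behind the cover.

Request:
move_arm --motion '[{"translation": [0,-0.058,0],"angular": [0,0,0],"jaw": 0.01},{"translation": [0,-0.058,0],"angular": [0,0,0],"jaw": 0.01},{"translation": [0,-0.058,0],"angular": [0,0,0],"jaw": 0.01},{"translation": [0,-0.015,0],"angular": [0,0,0],"jaw": 0.01},{"translation": [0,0,0.045],"angular": [0,0,0],"jaw": 0.01},{"translation": [0,0,0.045],"angular": [0,0,0],"jaw": 0.01},{"translation": [0,0,0.045],"angular": [0,0,0],"jaw": 0.01},{"translation": [0,0,0.045],"angular": [0,0,0],"jaw": 0.01},{"translation": [0,0,0],"angular": [0,0,0],"jaw": 0.01}]'

```text
time_s: 16.23
ee_pos: [0.4964, -0.0485, 0.3074]
tcp_rot: [-0.696, -0.095, 0.109, 0.703]
contact_force: [-0.2, -0.4, 0.5]
grip_width: 0.0101
```

```bash
cat > cov.py <<'E'
from plan import *
import sys
s=robot.sense();u=rz(HY);M=R.from_quat(s["tcp_rot"]).as_matrix()
print("tcp holder",(u.T@(s["ee_pos"]-HO)*1000).round(1),"F",(u.T@s["contact_force"]).round(1))
for k in sys.argv[1:]:
    x,z=map(float,k.split(","));step(HO+u@[x,0,z],tool(HY,0))
E
python3 cov.py -.170,.185
```

```text
tcp holder [-184.8   -1.4  287.4] F [ 0.3 -0.3  0.5]
t [ 0.0033  0.1022 -0.016 ] w [-0.0119 -0.0037 -0.0189] | deg 1.3 now [ 0.4964 -0.0485  0.3074] f [-0.2 -0.4  0.5] jaw 0.0101 T 16.225 q [-0.17 -0.13  1.29  0.    2.   -0.46]
```

Now descend 100 mm behind the cover, then push +x (tool -z).

Request:
move_arm --motion '[{"translation": [0.002,0.04,0],"angular": [-0.012,-0.004,-0.019],"jaw": 0.01},{"translation": [0,0.04,0],"angular": [0,0,0],"jaw": 0.01},{"translation": [0,0.025,0],"angular": [0,0,0],"jaw": 0.01},{"translation": [0,0,0],"angular": [0,0,0],"jaw": 0.01},{"translation": [0,0,-0.015],"angular": [0,0,0],"jaw": 0.01},{"translation": [0,0,-0.015],"angular": [0,0,0],"jaw": 0.01},{"translation": [0,0,-0.015],"angular": [0,0,0],"jaw": 0.01},{"translation": [0,0,-0.015],"angular": [0,0,0],"jaw": 0.01},{"translation": [0,0,-0.015],"angular": [0,0,0],"jaw": 0.01}]'

```text
time_s: 17.35
ee_pos: [0.522, -0.1289, 0.199]
tcp_rot: [0.701, 0.103, -0.103, -0.698]
contact_force: [-0.4, 0.1, 0.3]
grip_width: 0.0102
```

```bash
python3 cov.py -.03,.185
```

```text
tcp holder [-1.004e+02 -1.000e-01  1.790e+02] F [-0.2 -0.3  0.3]
t [ 0.0002 -0.0058 -0.0705] w [ 0.0035 -0.0018 -0.0002] | deg 0.2 now [ 0.522  -0.1289  0.199 ] f [-0.4  0.1  0.3] jaw 0.0102 T 17.35 q [-0.3  -0.08  1.45 -0.    1.78 -0.6 ]
```

Request:
move_arm --motion '[{"translation": [0,-0.003,-0.013],"angular": [0,0,0],"jaw": 0.01},{"translation": [0,0,-0.013],"angular": [0,0,0],"jaw": 0.01},{"translation": [0,0,-0.013],"angular": [0,0,0],"jaw": 0.01},{"translation": [0,0,-0.013],"angular": [0,0,0],"jaw": 0.01},{"translation": [0,0,-0.013],"angular": [0,0,0],"jaw": 0.01},{"translation": [0,0,-0.01],"angular": [0,0,0],"jaw": 0.01},{"translation": [0,0,0],"angular": [0,0,0],"jaw": 0.01}]'

```text
time_s: 18.23
ee_pos: [0.5451, -0.207, 0.2019]
tcp_rot: [0.701, 0.102, -0.102, -0.699]
contact_force: [-0.4, 0.5, -0.4]
grip_width: 0.0101
```

```bash
python3 cov.py -.0,.185
```

```text
tcp holder [-19.   -0.5 181.9] F [-0.6 -0.2 -0.4]
t [ 0.0006 -0.003  -0.019 ] w [ 0.003  -0.003  -0.0009] | deg 0.2 now [ 0.5451 -0.207   0.2019] f [-0.4  0.5 -0.4] jaw 0.0101 T 18.225 q [-0.42  0.04  1.32 -0.    1.78 -0.71]
```

Wait a little and look.

Request:
move_arm --motion '[{"translation": [0,-0.02,0],"angular": [0,0,0],"jaw": 0.01},{"translation": [0,-0.02,0],"angular": [0,0,0],"jaw": 0.01},{"translation": [0,0,0.04],"angular": [0,0,0],"jaw": 0.01},{"translation": [0,0,0.04],"angular": [0,0,0],"jaw": 0.01},{"translation": [0,0,0.04],"angular": [0,0,0],"jaw": 0.01},{"translation": [0,0,0.04],"angular": [0,0,0],"jaw": 0.01},{"translation": [0,0,0],"angular": [0,0,0],"jaw": 0.01},{"translation": [0,0,0],"angular": [0,0,0],"jaw": 0.01},{"translation": [0,0,0],"angular": [0,0,0],"jaw": 0.01},{"translation": [0,0,0],"angular": [0,0,0],"jaw": 0.01}]'

```text
time_s: 19.48
ee_pos: [0.4978, -0.049, 0.2429]
tcp_rot: [0.7, 0.102, -0.102, -0.699]
contact_force: [0.8, 0.3, 0.4]
grip_width: 0.0103
```

```bash
python3 cov.py; python3 -c "
from plan import *
s=cam('scene');t=cam('top');w=cam('wrist')
for c in(s,t,w):
    q=(cloud(c).reshape(-1,3)-HO)@rz(HY)*1000
    m=(np.abs(q[:,1])<22)&(q[:,0]>-70)&(q[:,0]<50)&(q[:,2]>50)&(q[:,2]<110);b=q[m]
    print([(x,np.median(b[k][:,2]).round(1),k.sum()) for x in range(-70,50,20) for k in[(b[:,0]>=x)&(b[:,0]<x+20)] if k.sum()>5])
P=cloud(t)
for n,(u,v) in dict(jarA=(379,338),jarB=(170,297),tape=(360,178)).items(): print(n,P[v,u].round(4))
cv2.imwrite('pics/end.png',np.hstack([cv2.resize(s[0],(400,300)),cv2.resize(t[0],(400,300))]))
"
```

```text
tcp holder [-1.839e+02 -1.000e-01  2.229e+02] F [-0.   0.9  0.4]
[(-70, np.float64(85.7), np.int64(296)), (-50, np.float64(85.9), np.int64(318)), (-30, np.float64(85.7), np.int64(324)), (-10, np.float64(85.4), np.int64(323)), (10, np.float64(85.2), np.int64(338)), (30, np.float64(85.5), np.int64(321))]
[(-70, np.float64(85.3), np.int64(141)), (-50, np.float64(85.4), np.int64(104)), (-30, np.float64(85.2), np.int64(48))]
[(-70, np.float64(86.0), np.int64(371)), (-50, np.float64(86.5), np.int64(150)), (-10, np.float64(86.7), np.int64(182)), (10, np.float64(86.1), np.int64(532)), (30, np.float64(86.3), np.int64(621))]
jarA [ 0.3956 -0.0875  0.0791]
jarB [0.4234 0.32   0.0779]
tape [0.4998 0.0098 0.6366]
```

View pics/end.png

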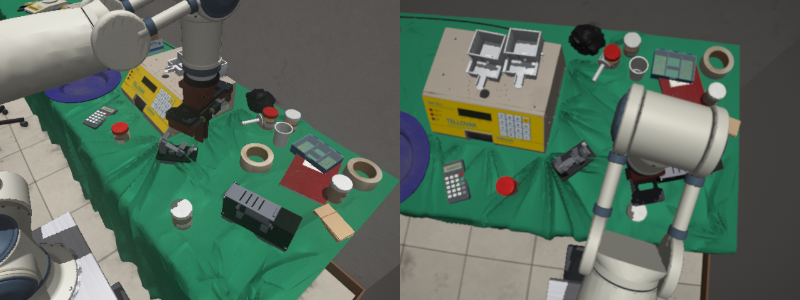

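The cover lies flat over the hood at about (255,205) in the scene view. It is level at 85 to 86 mm along its length, the arm is clear, and both jars measure where they started. Handing in.

```bash
python3 -c "
from bench import robot
print(robot.finish_job())"
```

```text
the job is handed in; nothing more can be done
None
```

The battery is loaded in the holder and the cover is shut. I handed the job in at about 19.6 s on the robot's clock.

I lifted the battery from the stand and pressed its flat end under the hood against the spring. I then rolled the nub end down past the lip with about 4 mm to spare, let the battery slide back to seat, and released it. Last, I pushed the cover over from behind and it fell shut by itself.

**Last checks:**
- **Battery:** after release and before the cover was shut, its top measured 57.1 to 58.3 mm along its length (58 expected). It was level, low in both saddles, and its nub end was under the lip. I could not see it again once the cover was shut.
- **Cover:** level at about 85 to 86 mm along its whole length, as expected for shut.
- **Jars and tape:** both jars measured within 2 mm of where they started. The arm hid the tape roll from the top camera, so I could not re-measure it, but the scene view showed it standing where it was.
- **Robot:** clear of everything, with no contact force beyond noise.

**One disagreement:** during the roll, the force along the holder fell to about 3 N, when the spring's travel should have given 6 to 7 N. I put this down to friction or saddle contact. The camera measurements of the nub and the final seating agreed with the plan.

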